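# Pump the ratchet clamp shut on a carving board

## Task

Work the red-handled ratchet lever of the bench clamp back and forth until the clamp's orange sprung pad has pushed the carved board up against the dark steel stop and is pressed in by it, so that the board is held firmly. Then let go of the lever, and leave the mallet and the glue bottle where they are.

Things in the scene. Friction and masses are not known exactly. Their poses are not given: they have to be found in the camera images.
- lever_grip (a point): Middle of the lever's grip, 105 mm above the bench: an upright red post, 26 mm in diameter, on the end of the flat blue lever arm (22 mm wide); the post stands free from 70 to 134 mm above the bench. It swings level round pivot at a radius of 150 mm, taking 4 to 10 N. Fingers fit round it from above; all else under its swing is below 70 mm.
- pivot (a point): Point on the upright axis of lever and steel ratchet wheel (80 mm across), 105 mm above the bench (the metal ends at 72 mm). Axes: z up; y is the way the jaw moves, towards the board; at mid swing (0.55) the lever points along -x, roughly to the robot.
- lever (a joint): Lever angle, rad: 0 (lever 0.55 rad from the pivot's -x towards +y, the board's side) to 1.1, hard stops; grows anticlockwise from above. Stays where left. Growing is the working stroke: the pawl turns the wheel, after up to 0.4 rad of free play. Swung back, it clicks over teeth 0.39 rad apart and wheel and jaw stay put. A notch moves the jaw 4 mm; a full swing both ways makes 2 notches.
- pad (a joint): How far the orange pad (100 x 34 mm) on the jaw's front is pressed in on its springs (1500 N/m), m: 0 free, 0.015 fully in (then the lever goes hard). Up to 0.002 while it only slides the board along; above 0.003 the board is held, 0.005 is firm. At the start it is free, 5 to 32 mm short of the board.
- board_edge (a point): The loose carved board, pale wood, 170 x 110 x 24 mm, 0.3 kg, lying flat on the green clamp bed (12 mm thick) between the pad and the stop. This point is the middle of its edge that faces the stop, 24 mm above the bench; y points to the stop.
- stop_face (a point): Middle of the face of the fixed dark steel stop (100 mm wide, top 46 mm above the bench), 24 mm above the bench. The board starts 2 to 5 mm short of it.
- mallet_mid (a point): Bystander: dark wooden carving mallet standing on its head, 76 mm in diameter, 200 mm tall in all with its pale handle upright (not the lever). Point on its axis, 50 mm above the bench.
- glue_mid (a point): Bystander: white glue bottle with orange cap, 54 mm in diameter, 150 mm tall, standing. Point on its axis at half height.
There are look-alikes about, which are no part of the job. Of the things like the part that bears board_edge, leave any that is blue or yellow; of the rest the larger one is meant.

How it is judged:
On the way, in this order (a step that is already met when the one before it is completed fails the run):
1. the lever is swung forward (value of joint lever above 0.45 rad).
2. the lever is swung back (value of joint lever below 0.4 rad).
3. the pad is pressed in against the board (value of joint pad above 0.003 m), for 0.2 s.
At the end, for the whole second after the job is handed in: the orange pad is pressed in by more than 3 mm, the board lies flat (within 6 degrees) with its edge within 4 mm of the stop's face and not more than about 20 mm off to the side, and the robot has let go (value of joint pad above 0.003 m and horizontal distance between board_edge and stop_face below 0.02 m and y of board_edge in the frame of stop_face above -0.004 m and angle between board_edge's own z axis and vertical below 0.1 rad); the robot touches nothing.
It fails at once if the mallet is shifted by more than 30 mm or knocked over (distance of mallet_mid from where it was at the start of the episode above 0.03 m).
It fails at once if the glue bottle is shifted by more than 30 mm or knocked over (distance of glue_mid from where it was at the start of the episode above 0.03 m).
It also fails if it takes over 72 s, if anything falls off the work surface, if the arm or the gripper's body presses on something with over 40 N, if the wrist force passes 120 N, or if a joint passes its speed limit or range.

## Robot

A 6-joint arm with a two-finger parallel gripper is mounted at the origin on the work surface. World frame = base frame: x ahead of the robot, y to its left, z up, the work surface at z = 0. Lengths are in m, angles in rad, forces in N, time in s.
With the tool pointing down it reaches from about 0.35 to 0.975 m from the base axis. Payload 4.9 kg.
Tool frame: the origin (TCP) lies at the very end of the fingers, on their centre line; the grasp point (between the pads) lies manip.grip_point_offset behind it (manip.grip_point_offset is the distance from the TCP to the grasp point, in m); z points along the fingers, y is the line along which they close (so a half turn about z gives the same grasp; the last joint's range is limited). The gripper opens to 85 mm and grips with 20 to 120 N. Pads are 22 mm wide; open, the fingers measure 114 mm over their backs; the gripper's body (76 mm by 85 mm) begins 54 mm behind the grasp point. The pads swing forward as they close: fully open they stand 13 mm farther back than shut.
Start: joints at [-0.119, 0.053, 1.613, -0, 1.476, -0.119], TCP at [0.625, 0, 0.231] pointing down, gripper open.
Joint ranges: [-3.01, 3.01], [-1.01, 2.22], [0.06, 2.58], [-1.02, 4.17], [0.09, 2.62], [-3.14, 3.14]. Speed limits (rad/s): [2.57, 2.57, 3.14, 3.14, 3.14, 3.14].

## Interface

Orientations are given as a unit quaternion [w, x, y, z].
In Python, from plant import manip gives the robot as it stands.
- The arm moves only by the shell command python3 -m crank 'ROWS' [OPENING]. ROWS is JSON, a list of rows, each an object of numbers: "x", "y", "z": the shift along the tool's x, y, z in cm; "turn": the turn about the tool's z in rad. In form: [{"x": .., "y": .., "z": .., "turn": ..}, ...]. A call has 1 to 5 rows; each row shifts and turns the commanded pose from where the row before left it, along the tool's axes as they then stand; what a row does not reach is not made up. A row lasts 1/10 s, in which the tool goes at most 50 mm and 8.59 degrees, less where a joint would pass 70% of its speed; a pose out of reach is approached as far as the arm can. A call with a gripper value outside its range is refused whole. OPENING is the opening in per cent of the stroke, from 0 (shut) to 100 (fully open), set as the call begins (- or left out, the last holds). The fingers move at their own pace and stop on an object; the grip force is fixed at half the most. Time passes only in rows, so rows that do not move let the fingers close. It gives the time, the measured TCP pose, the force, the opening and the grip force at its end, in the units of the state.
- manip.state(): the state, without advancing time (a new reading comes with each control period).
- manip.grab_frame(name): name is "scene" or "side" or "wrist"; returns (picture, depth): 420x560x3 uint8, red, green, blue; 420x560 float32, m along the optical axis (not along the pixel's ray), 0 where there is no reading.
- manip.camera_model(name): a dict with "mtx" (3x3 intrinsics, pixels), "k1" (the pictures are not rectified: a ray, as slopes to the right and down, at radius r is drawn at 1 + k1 r^2 times it, then the intrinsics apply), "world_to_cam" (4x4, takes a point from world to camera coordinates). Camera axes: x right, y down, z forward; pixel columns grow to the right and rows downward; lengths in m; the calibration is good to about 2 mm. A picture is of the moment at which its call begins: read the wrist's pose just before it. camera_model takes no time and is no camera call; for the wrist camera it gives the pose at the moment of the call.
- manip.job_done(): hands the job in; it is judged then, once.
The state is a dict: "time": time; "joint_pos": joint angles; "joint_vel": joint speeds; "joint_efforts": joint torques, N m; "tool_pos": TCP position; "tool_rot": TCP orientation; "contact_force": force on the tool from outside, world axes, zero at the start; "ft_torque": the same for the moment, N m; "gripper_width": opening from 0.0 (shut) to 1.0 (fully open); "grasp_force": force on a finger pad.
Only numpy, scipy, OpenCV 4.12 (cv2) and the standard library are available. Lean on these libraries where they do the work, as an engineer would, in place of code of your own. Each camera call takes 0.05 s, during which the arm holds its last target. There are 200 camera calls.

## Working session

There is one attempt and no reset: what is moved stays moved. The work goes in short steps, Python scripts to look and compute and a shell command to move; the robot and the scene stay as the last step left them, time stands still between calls to the robot, and variables do not carry over. Pictures are saved under pics/ and viewed, at most 10 in all, crops included, and the job is handed in when it is done.

```bash
mkdir -p pics; ls
cat > h.py <<'E'
import numpy as np, cv2
from plant import manip
def snap(n):
    m=manip.camera_model(n); p,d=manip.grab_frame(n); return p.copy(),d.copy(),m
def pts(uv,m):
    K=np.array(m["mtx"]); uv=np.array(uv,float).reshape(-1,1,2)
    return cv2.undistortPoints(uv,K,np.array([m["k1"],0,0,0.])).reshape(-1,2)
def plane(uv,m,z):
    s=pts(uv,m); T=np.linalg.inv(np.array(m["world_to_cam"])); 
    r=np.c_[s,np.ones(len(s))]@T[:3,:3].T; o=T[:3,3]
    return o+r*((z-o[2])/r[:,2])[:,None]
def cloud(d,m):
    v,u=np.mgrid[:d.shape[0],:d.shape[1]]
    s=pts(np.c_[u.ravel(),v.ravel()],m); T=np.linalg.inv(np.array(m["world_to_cam"]))
    P=np.c_[s,np.ones(len(s))]*d.reshape(-1,1)
    return (P@T[:3,:3].T+T[:3,3]).reshape(d.shape+(3,))
def save(f,p): cv2.imwrite("pics/"+f,p[:,:,::-1])
E
python3 - <<'E'
from h import *
for n in ("scene","side"):
    p,d,m=snap(n); save(n+"0.png",p); np.savez(n+"0.npz",p=p,d=d)
    print(n,np.linalg.inv(np.array(m["world_to_cam"]))[:3,3].round(3), m["k1"], (d>0).mean())
print(manip.state(), manip.grip_point_offset)
E
```

```text
pics
scene [ 1.09  -0.333  0.947] -0.07278465520045019 0.9960289115646258
side [ 0.31  -0.624  0.883] -0.027989125104033424 0.9959098639455782
{'time': 0.1, 'joint_pos': array([-1.19026004e-01,  5.33318850e-02,  1.61418165e+00,  1.69578846e-05,
        1.47606062e+00, -1.18987991e-01]), 'joint_vel': array([ 0.00070595, -0.00180945, -0.00425169, -0.00142828, -0.00024279,
        0.00104843]), 'joint_efforts': array([ 6.14647306e-04, -3.94903493e+01, -3.71363103e+01, -4.52310599e-05,
        3.99340541e-03, -4.17574097e-05]), 'tool_pos': array([6.24409263e-01, 5.95629125e-05, 2.30145635e-01]), 'tool_rot': array([-7.84005245e-04,  7.07120447e-01,  7.07092421e-01, -6.05802025e-04]), 'contact_force': array([-0.63563771, -0.24966413,  0.62927101]), 'ft_torque': array([-0.02168379,  0.00439623, -0.03116623]), 'grasp_force': 0.0, 'gripper_width': 1.0015402637593942} 0.0187
```

View pics/scene0.png

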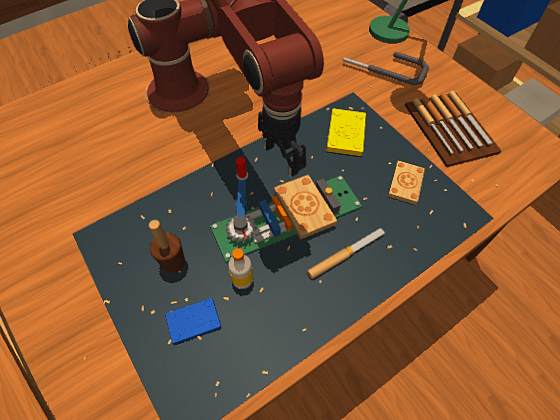

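View pics/side0.png

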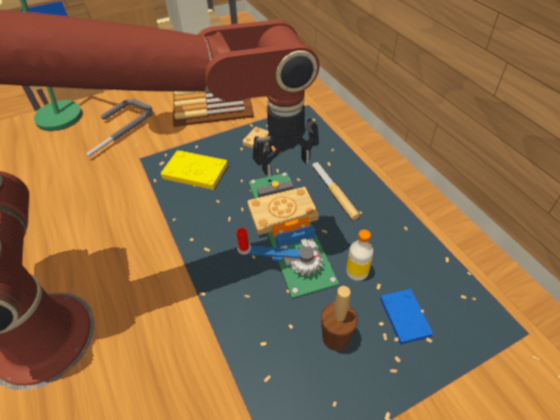

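Scene view: the red grip is at (241,168), the wheel at (239,230), the board at (305,205), the stop at (335,192), the mallet at (167,250) and the bottle at (240,268). Side view: the grip is at (243,240) and the wheel at (306,257).
- **Board candidates:** large pale (305,205), small pale (407,181), yellow (347,131), blue (193,321). The choice is the large pale one on the green bed.
- **Lever candidates:** red post (241,168), mallet handle (158,235), knife handle (330,262). The choice is the red post on the blue arm.

```bash
cat > meas.py <<'E'
from h import *
import sys
def cen(mask,box):
    u0,v0,u1,v1=box; k=np.zeros_like(mask); k[v0:v1,u0:u1]=mask[v0:v1,u0:u1]; return k.astype(bool)
B={"scene":dict(red=(225,150,255,190),grn=(205,165,370,265),board=(270,170,345,245),wheel=(215,205,265,250)),
   "side":dict(red=(230,222,258,260),grn=(240,165,345,300),board=(240,180,325,235),wheel=(280,235,335,280))}
for n in B:
    f=np.load(n+"0.npz"); p,d=f["p"],f["d"]; m=manip.camera_model(n); C=cloud(d,m)
    h,s,v=cv2.split(cv2.cvtColor(p,cv2.COLOR_RGB2HSV))
    red=cen((((h<6)|(h>174))&(s>170)&(v>90)),B[n]["red"]); P=C[red]
    print(n,"red",red.sum(),"med",np.median(P,0).round(3),"zmin/max",np.percentile(P[:,2],[2,98]).round(3))
    T=P[P[:,2]>P[:,2].max()-.012]; print("  top",T.mean(0).round(3),len(T))
    v_,u_=np.nonzero(red); print("  ray at z=.105 of mask centre",plane([[u_.mean(),v_.mean()]],m,.105).round(3))
    g=cen((h>50)&(h<85)&(s>80)&(v>40),B[n]["grn"]); G=C[g]; G=G[(abs(G[:,2]-.012)<.008)]
    r=cv2.minAreaRect((G[:,:2]*1000).astype(np.float32)); print("  bed rect mm",r,"z",np.median(G[:,2]).round(3))
    b=cen((h>8)&(h<25)&(s>60)&(v>110),B[n]["board"]); P=C[b]; P=P[abs(P[:,2]-.036)<.006]
    r=cv2.minAreaRect((P[:,:2]*1000).astype(np.float32)); print("  board rect",r,np.median(P[:,2]).round(3))
    o=cen((h>4)&(h<14)&(s>190)&(v>120),B[n]["grn"]); print("  pad",o.sum(),np.median(C[o],0).round(3))
    w=cen((s<50)&(v>90),B[n]["wheel"]); P=C[w]; P=P[P[:,2]>.03]; print("  grey",len(P),np.median(P,0).round(3),P.max(0).round(3),P.min(0).round(3))
    c=p[B[n]["grn"][1]-20:B[n]["grn"][3],B[n]["grn"][0]:B[n]["grn"][2]]; save(n+"_c.png",cv2.resize(c,None,fx=4,fy=4,interpolation=cv2.INTER_CUBIC))
E
python3 meas.py
```

```text
scene red 166 med [ 0.496 -0.037  0.118] zmin/max [0.077 0.136]
  top [ 1.09  -0.333  0.947] 1
  ray at z=.105 of mask centre [[ 0.488 -0.033  0.105]]
  bed rect mm ((634.944580078125, 18.051849365234375), (411.1861267089844, 125.4483413696289), 80.3964614868164) z 0.012
  board rect ((641.5052490234375, 60.04185485839844), (131.11727905273438, 170.53150939941406), 80.14175415039062) 0.036
  pad 415 [0.643 0.052 0.038]
  grey 374 [ 0.619 -0.122  0.047] [ 1.09  -0.082  0.947] [ 0.575 -0.333  0.034]
side red 204 med [ 0.487 -0.043  0.118] zmin/max [0.078 0.137]
  top [ 0.31  -0.624  0.883] 2
  ray at z=.105 of mask centre [[ 0.489 -0.034  0.105]]
  bed rect mm ((638.25244140625, 14.936981201171875), (411.22711181640625, 124.17231750488281), 80.51988983154297) z 0.013
  board rect ((642.7411499023438, 57.21385955810547), (145.19248962402344, 170.1304931640625), 80.68585968017578) 0.038
  pad 19 [ 0.633 -0.007  0.033]
  grey 580 [ 0.611 -0.128  0.048] [ 0.655 -0.057  0.883] [ 0.31  -0.624  0.031]
```

View pics/scene_c.png

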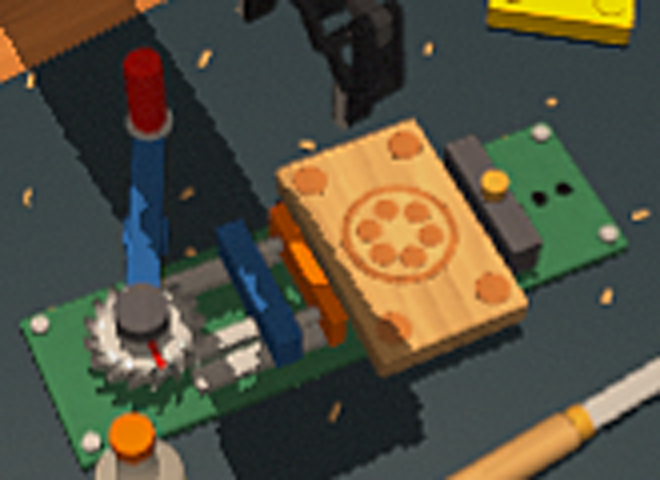

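The crop shows the red post at crop (145,90), standing on the blue arm that runs to the hub at crop (140,310). The large pale board lies between the orange pad and the dark stop, so the choice is confirmed. Next I work out the hub position.

Run:
```python
from h import *
for n,box in (("scene",(225,205,255,235)),("side",(292,240,325,268))):
    f=np.load(n+"0.npz"); p,d=f["p"],f["d"]; m=manip.camera_model(n); C=cloud(d,m)
    u0,v0,u1,v1=box; c=C[v0:v1,u0:u1].reshape(-1,3); T=c[(c[:,2]>.067)&(c[:,2]<.078)]
    print(n,len(T),np.median(T,0).round(3),T[:,:2].min(0).round(3),T[:,:2].max(0).round(3))
    r=C[150:190,225:255] if n=="scene" else C[222:260,230:258]
    r=r.reshape(-1,3); r=r[(r[:,2]>.129)&(r[:,2]<.14)]; print("post top",len(r),r.mean(0).round(4), r[:,:2].min(0).round(3),r[:,:2].max(0).round(3))
    for lab,bb in (("mallet",(130,210,195,280) if n=="scene" else (315,280,365,355)),("glue",(222,240,262,300) if n=="scene" else (340,225,380,285))):
        q=C[bb[1]:bb[3],bb[0]:bb[2]].reshape(-1,3); q=q[(q[:,2]>.1)&(q[:,2]<.3)]; print(lab,np.median(q,0).round(3),q[:,2].max().round(3))
yh=np.array([.167,.986]);xh=np.array([.986,-.167])
g=np.array([.4885,-.0335])
for a in (-.3,0,.3,.55,.8,1.1):
    # lever angle a: direction from pivot
    t=np.pi-.55+a; print(a,(np.cos(t)*xh+np.sin(t)*yh).round(3))
```

```text
scene 213 [ 0.607 -0.11   0.071] [ 0.565 -0.133] [ 0.631 -0.08 ]
post top 61 [ 0.4899 -0.0337  0.133 ] [ 0.478 -0.045] [ 0.502 -0.022]
mallet [ 0.592 -0.308  0.119] 0.203
glue [ 0.73  -0.185  0.115] 0.152
side 224 [ 0.609 -0.114  0.073] [ 0.582 -0.136] [ 0.633 -0.092]
post top 85 [ 0.4891 -0.0359  0.1343] [ 0.478 -0.047] [ 0.502 -0.022]
mallet [ 0.578 -0.315  0.103] 0.205
glue [ 0.717 -0.19   0.116] 0.155
-0.3 [-0.525  0.851]
0 [-0.753  0.658]
0.3 [-0.914  0.406]
0.55 [-0.986  0.167]
0.8 [-0.997 -0.082]
1.1 [-0.928 -0.373]
```

The post is at (0.490, -0.0345) and the pivot at about (0.614, -0.118). That puts the lever at a≈0.13 and the radius at 0.15, which agrees with the description. Now I move above the post with the closing axis along the tangent (heading 0.98 rad).

```bash
python3 -m crank '[{"x":-1.15,"y":-4.5},{"x":-1.15,"y":-4.5},{"x":-1.15,"y":-4.4},{"turn":-0.14},{"turn":-0.14}]' 100; python3 -m crank '[{"turn":-0.14},{"turn":-0.14},{"turn":-0.14},{"turn":-0.14},{"turn":-0.14}]'; python3 -m crank '[{"x":0}]'
python3 - <<'E'
from h import *
from scipy.spatial.transform import Rotation as R
s=manip.state(); q=s["tool_rot"]; M=R.from_quat(np.r_[q[1:],q[0]]).as_matrix()
p,d,m=snap("wrist"); save("w1.png",p); C=cloud(d,m)
h,sa,v=cv2.split(cv2.cvtColor(p,cv2.COLOR_RGB2HSV)); r=((h<6)|(h>174))&(sa>170)&(v>90)
P=C[r]; P=P[(P[:,2]>.129)&(P[:,2]<.14)]
print("x,y axes",M[:,0].round(3),M[:,1].round(3),"post top",len(P),P.mean(0).round(4))
if len(P): print("shift tool cm",((P.mean(0)-s["tool_pos"])@M*100).round(2))
E
```

```text
x,y axes [0. 1. 0.] [ 1.    -0.    -0.002] post top 570 [ 0.4927 -0.0306  0.1337]
shift tool cm [ -3.07 -13.15   9.67]schema error: expected keys x, y, z, turn
schema error: expected keys x, y, z, turn
schema error: expected keys x, y, z, turn
```

Every row needs all four keys, and nothing moved. I resend with the keys complete.

```bash
python3 -m crank '[{"x":-1.1,"y":-4.5,"z":0,"turn":0},{"x":-1.1,"y":-4.5,"z":0,"turn":0},{"x":-1.1,"y":-4.3,"z":0,"turn":0},{"x":0,"y":0,"z":0,"turn":-0.14},{"x":0,"y":0,"z":0,"turn":-0.14}]' 100; python3 -m crank '[{"x":0,"y":0,"z":0,"turn":-0.14},{"x":0,"y":0,"z":0,"turn":-0.14},{"x":0,"y":0,"z":0,"turn":-0.14},{"x":0,"y":0,"z":0,"turn":-0.14},{"x":0,"y":0,"z":0,"turn":-0.14}]'; python3 -m crank '[{"x":0,"y":0,"z":0,"turn":0}]'
cat > look.py <<'E'
from h import *
from scipy.spatial.transform import Rotation as R
import sys
s=manip.state(); q=s["tool_rot"]; M=R.from_quat(np.r_[q[1:],q[0]]).as_matrix()
p,d,m=snap("wrist"); save(sys.argv[1],p); C=cloud(d,m)
h,sa,v=cv2.split(cv2.cvtColor(p,cv2.COLOR_RGB2HSV)); r=((h<6)|(h>174))&(sa>170)&(v>90)
P=C[r]; P=P[(P[:,2]>.129)&(P[:,2]<.14)]
print("x,y axes",M[:,0].round(3),M[:,1].round(3),"post top",len(P),P.mean(0).round(4))
if len(P): print("shift tool cm",((P.mean(0)-s["tool_pos"])@M*100).round(2))
E
python3 look.py w2.png
```

```text
time: 0.65
tool_pos: [0.4905, -0.0331, 0.2308]
tool_rot: [-0.0, 0.6, 0.8, -0.0]
contact_force: [0.2, -0.2, -0.0]
gripper_width: 1.003
grasp_force: 0.0
time: 1.15
tool_pos: [0.4917, -0.033, 0.2309]
tool_rot: [-0.0, 0.288, 0.958, -0.0]
contact_force: [0.2, 1.4, 0.0]
gripper_width: 1.001
grasp_force: 0.0
time: 1.25
tool_pos: [0.4917, -0.0329, 0.2309]
tool_rot: [-0.0, 0.291, 0.957, -0.0]
contact_force: [-0.3, 1.1, -0.9]
gripper_width: 1.002
grasp_force: 0.0
x,y axes [-0.83   0.557  0.001] [ 0.557  0.83  -0.   ] post top 339 [ 0.4912 -0.0325  0.1337]
shift tool cm [0.06 0.   9.73]
```

View pics/w2.png

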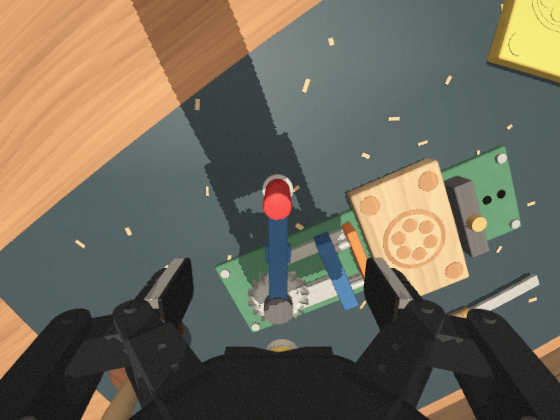

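The wrist view shows the post at (277,200), centred between the fingers, with the arm running straight to the hub at (279,308). The gap between pad and board is small. Next I descend and close loosely around the post.

```bash
python3 -m crank '[{"x":0,"y":0,"z":4.8,"turn":0},{"x":0,"y":0,"z":4.8,"turn":0},{"x":0,"y":0,"z":4.7,"turn":0},{"x":0,"y":0,"z":0,"turn":0}]' 100; python3 -m crank '[{"x":0,"y":0,"z":0,"turn":0},{"x":0,"y":0,"z":0,"turn":0},{"x":0,"y":0,"z":0,"turn":0},{"x":0,"y":0,"z":0,"turn":0},{"x":0,"y":0,"z":0,"turn":0}]' 38
```

```text
time: 1.7
tool_pos: [0.486, -0.0317, 0.0808]
tool_rot: [-0.008, 0.292, 0.956, -0.001]
contact_force: [-1.7, 0.7, -1.0]
gripper_width: 0.996
grasp_force: 0.0
time: 2.2
tool_pos: [0.4929, -0.0332, 0.0898]
tool_rot: [0.001, 0.291, 0.957, 0.0]
contact_force: [-0.1, -0.8, -0.5]
gripper_width: 0.383
grasp_force: 0.0
```

```bash
python3 -m crank '[{"x":-0.07,"y":-1.5,"z":0,"turn":-0.1},{"x":-0.07,"y":-1.5,"z":0,"turn":-0.1},{"x":-0.07,"y":-1.5,"z":0,"turn":-0.1},{"x":-0.07,"y":-1.5,"z":0,"turn":-0.1},{"x":-0.07,"y":-1.5,"z":0,"turn":-0.1}]'; python3 -m crank '[{"x":0,"y":0,"z":0,"turn":0},{"x":0,"y":0,"z":0,"turn":0}]'
cat > ang.py <<'E'
from h import *
s=manip.state(); v=s["tool_pos"][:2]-np.array([.6155,-.117]); q=s["tool_rot"]
print("lever~",((np.arctan2(v[1],v[0]))%(2*np.pi)-2.424).round(3),"R",np.hypot(*v).round(4),"heading-90 a:",round(np.pi/2-2*(np.arctan2(q[1],q[2])-np.pi/4)-np.pi/2+np.pi/2-2.424,3))
E
python3 ang.py
```

```text
time: 2.7
tool_pos: [0.4676, -0.1025, 0.0893]
tool_rot: [0.001, 0.043, 0.999, 0.001]
contact_force: [3.7, 3.7, 0.2]
gripper_width: 0.379
grasp_force: 2.4
time: 2.9
tool_pos: [0.467, -0.1031, 0.0886]
tool_rot: [0.0, 0.047, 0.999, -0.0]
contact_force: [-0.4, -0.0, -0.1]
gripper_width: 0.377
grasp_force: 0.0
lever~ 0.624 R 0.1491 heading-90 a: 0.624
```

```bash
python3 -m crank '[{"x":-0.1,"y":-1.72,"z":0,"turn":-0.115},{"x":-0.1,"y":-1.72,"z":0,"turn":-0.115},{"x":-0.1,"y":-1.72,"z":0,"turn":-0.115},{"x":-0.1,"y":-1.72,"z":0,"turn":-0.115},{"x":0,"y":0,"z":0,"turn":0}]'; python3 ang.py; python3 -m crank '[{"x":-0.07,"y":1.5,"z":0,"turn":0.1},{"x":-0.08,"y":1.65,"z":0,"turn":0.11},{"x":-0.08,"y":1.65,"z":0,"turn":0.11},{"x":-0.08,"y":1.65,"z":0,"turn":0.11},{"x":-0.08,"y":1.65,"z":0,"turn":0.11}]';  python3 -m crank '[{"x":-0.08,"y":1.65,"z":0,"turn":0.11},{"x":-0.08,"y":1.65,"z":0,"turn":0.11},{"x":-0.08,"y":1.65,"z":0,"turn":0.11},{"x":-0.08,"y":1.65,"z":0,"turn":0.11},{"x":0,"y":0,"z":0,"turn":0}]'; python3 ang.py
```

```text
time: 3.4
tool_pos: [0.4768, -0.1711, 0.0885]
tool_rot: [-0.0, -0.182, 0.983, -0.0]
contact_force: [0.0, 0.6, 1.5]
gripper_width: 0.382
grasp_force: 0.1
lever~ 1.09 R 0.1489 heading-90 a: 1.085
time: 3.9
tool_pos: [0.4677, -0.09, 0.0884]
tool_rot: [0.0, 0.089, 0.996, -0.001]
contact_force: [1.4, -1.4, -0.8]
gripper_width: 0.383
grasp_force: 0.8
time: 4.4
tool_pos: [0.4928, -0.0284, 0.0883]
tool_rot: [0.0, 0.301, 0.954, 0.0]
contact_force: [-0.5, -1.0, 0.4]
gripper_width: 0.378
grasp_force: 0.0
lever~ 0.092 R 0.1513 heading-90 a: 0.107
```

```bash
cat > jaw.py <<'E'
from h import *
import sys
# positions along clamp axis y (mm), in a strip about the clamp's middle line
yh=np.array([.167,.986]);xh=np.array([.986,-.167]); p0=np.array([.6155,-.117])
def rep(p,d,m,tag):
    C=cloud(d,m); Y=(C[...,:2]-p0)@yh*1000; X=(C[...,:2]-p0)@xh*1000; Z=C[...,2]*1000
    h,s,v=cv2.split(cv2.cvtColor(p,cv2.COLOR_RGB2HSV)); st=(abs(X)<60)&(Y>30)&(Y<320)
    blue=st&(h>95)&(h<125)&(s>120)&(Z>25)&(Y<150)
    pad=st&(h>4)&(h<13)&(s>200)&(Z>17)&(Y<170)
    board=st&(Z>32)&(Z<41)&(h>8)&(h<26)&(s>60)&(v>110)
    stop=st&(Z>38)&(Z<52)&(s<70)&(Y>170)
    for n,k in (("blue",blue),("pad",pad),("board",board),("stop",stop)):
        if k.sum()>5: print(tag,n,k.sum(),"Y",np.percentile(Y[k],[2,50,98]).round(1),"Z",np.percentile(Z[k],[5,95]).round(0))
if __name__=="__main__":
    if sys.argv[1]=="0":
        for n in ("scene","side"):
            f=np.load(n+"0.npz"); rep(f["p"],f["d"],manip.camera_model(n),n)
    else:
        for n in ("scene","side"):
            p,d,m=snap(n); save(n+sys.argv[1]+".png",p); rep(p,d,m,n)
E
python3 jaw.py 0; python3 jaw.py 1
python3 -m crank '[{"x":-0.12,"y":1.6,"z":0,"turn":0.11},{"x":0,"y":0,"z":0,"turn":0},{"x":-0.07,"y":-1.5,"z":0,"turn":-0.1},{"x":-0.09,"y":-1.8,"z":0,"turn":-0.12},{"x":-0.09,"y":-1.8,"z":0,"turn":-0.12}]'; python3 -m crank '[{"x":-0.09,"y":-1.8,"z":0,"turn":-0.12},{"x":-0.09,"y":-1.8,"z":0,"turn":-0.12},{"x":-0.09,"y":-1.8,"z":0,"turn":-0.12},{"x":-0.09,"y":-1.8,"z":0,"turn":-0.12},{"x":-0.09,"y":-1.8,"z":0,"turn":-0.12}]'; python3 -m crank '[{"x":-0.09,"y":-1.8,"z":0,"turn":-0.12},{"x":0,"y":0,"z":0,"turn":0}]'; python3 ang.py; python3 jaw.py 2
```

```text
scene blue 365 Y [32.7 79.2 92.6] Z [ 31. 380.]
scene pad 195 Y [ 63.1 113.8 155.4] Z [ 23. 492.]
scene board 1400 Y [137.1 188.9 240.3] Z [33. 39.]
scene stop 245 Y [247.1 256.  270.4] Z [40. 48.]
side blue 419 Y [69.7 73.2 86.8] Z [28. 54.]
side pad 6 Y [108.7 110.7 111.5] Z [29. 41.]
side board 1341 Y [110.1 180.  241.6] Z [35. 40.]
side stop 253 Y [244.2 251.5 269.1] Z [39. 51.]
scene blue 350 Y [ 32.6  87.6 100.3] Z [31. 63.]
scene pad 99 Y [119.8 121.  165.9] Z [24. 50.]
scene board 1437 Y [137.2 187.4 240.2] Z [34. 39.]
scene stop 244 Y [246.6 256.1 270.3] Z [40. 48.]
side blue 414 Y [78.3 82.  95.8] Z [29. 54.]
side board 1241 Y [119.6 186.9 242.8] Z [35. 40.]
side stop 257 Y [243.7 251.6 269.5] Z [40. 50.]
time: 5.0
tool_pos: [0.4754, -0.0613, 0.0884]
tool_rot: [0.001, 0.185, 0.983, 0.001]
contact_force: [4.6, 3.8, -2.6]
gripper_width: 0.38
grasp_force: 2.6
time: 5.5
tool_pos: [0.4672, -0.1492, 0.0884]
tool_rot: [0.001, -0.113, 0.994, 0.001]
contact_force: [2.4, 5.3, 0.6]
gripper_width: 0.379
grasp_force: 2.5
time: 5.7
tool_pos: [0.4721, -0.1682, 0.0884]
tool_rot: [-0.0, -0.169, 0.986, -0.0]
contact_force: [-0.3, 0.3, 0.6]
gripper_width: 0.381
grasp_force: 0.2
lever~ 1.061 R 0.1523 heading-90 a: 1.057
scene blue 322 Y [ 89.1  96.3 108.1] Z [30. 52.]
scene pad 101 Y [124.4 125.9 162.9] Z [22. 48.]
scene board 1419 Y [142.1 192.5 244.7] Z [33. 39.]
scene stop 236 Y [247.  256.9 270.3] Z [40. 49.]
side blue 411 Y [ 86.3  89.7 103.8] Z [28. 54.]
side pad 6 Y [122.9 125.1 125.5] Z [34. 37.]
side board 820 Y [124.4 186.7 245.3] Z [35. 40.]
side stop 112 Y [245.3 252.6 270.2] Z [41. 50.]
```

Each swing moves the jaw about 8.5 mm. The board has slid 4.5 mm and is about 2 mm short of the stop. One more full swing should press the pad in by about 6 to 8 mm.

```bash
python3 -m crank '[{"x":-0.12,"y":1.8,"z":0,"turn":0.12},{"x":-0.12,"y":1.8,"z":0,"turn":0.12},{"x":-0.12,"y":1.8,"z":0,"turn":0.12},{"x":-0.12,"y":1.8,"z":0,"turn":0.12},{"x":-0.12,"y":1.8,"z":0,"turn":0.12}]';  python3 -m crank '[{"x":-0.12,"y":1.8,"z":0,"turn":0.12},{"x":-0.12,"y":1.8,"z":0,"turn":0.12},{"x":-0.12,"y":1.8,"z":0,"turn":0.12},{"x":-0.12,"y":1.8,"z":0,"turn":0.12},{"x":0,"y":0,"z":0,"turn":0}]'; python3 ang.py
python3 -m crank '[{"x":-0.07,"y":-1.5,"z":0,"turn":-0.1},{"x":-0.09,"y":-1.8,"z":0,"turn":-0.12},{"x":-0.09,"y":-1.8,"z":0,"turn":-0.12},{"x":-0.09,"y":-1.8,"z":0,"turn":-0.12},{"x":-0.09,"y":-1.8,"z":0,"turn":-0.12}]'; python3 ang.py; python3 jaw.py 3
```

```text
time: 6.3
tool_pos: [0.4688, -0.0771, 0.0882]
tool_rot: [-0.0, 0.133, 0.991, -0.001]
contact_force: [0.4, -1.9, 0.1]
gripper_width: 0.379
grasp_force: 0.9
time: 6.8
tool_pos: [0.5034, -0.0145, 0.0878]
tool_rot: [-0.001, 0.362, 0.932, -0.001]
contact_force: [-2.7, -0.9, 1.3]
gripper_width: 0.381
grasp_force: 1.3
lever~ -0.023 R 0.1519 heading-90 a: -0.023
time: 7.3
tool_pos: [0.466, -0.0912, 0.0883]
tool_rot: [0.001, 0.078, 0.997, 0.001]
contact_force: [3.5, 5.5, -0.8]
gripper_width: 0.387
grasp_force: 2.7
lever~ 0.547 R 0.1517 heading-90 a: 0.562
scene blue 318 Y [ 91.4  98.7 110.4] Z [29. 52.]
scene pad 99 Y [124.8 125.7 160.6] Z [23. 49.]
scene board 1432 Y [142.3 192.5 244.6] Z [33. 39.]
scene stop 233 Y [247.1 256.9 270.6] Z [42. 48.]
side blue 411 Y [ 89.3  92.6 105.6] Z [28. 54.]
side board 1182 Y [126.2 192.5 245.3] Z [35. 40.]
side stop 237 Y [244.5 253.  269.2] Z [41. 50.]
```

```bash
python3 -m crank '[{"x":-0.1,"y":-1.8,"z":0,"turn":-0.12},{"x":-0.1,"y":-1.8,"z":0,"turn":-0.12},{"x":-0.1,"y":-1.8,"z":0,"turn":-0.12},{"x":-0.1,"y":-1.8,"z":0,"turn":-0.12},{"x":0,"y":0,"z":0,"turn":0}]'; python3 ang.py; python3 jaw.py 4
```

```text
time: 7.9
tool_pos: [0.4716, -0.1637, 0.0883]
tool_rot: [-0.0, -0.157, 0.988, 0.0]
contact_force: [-0.2, 1.5, 0.1]
gripper_width: 0.382
grasp_force: 0.6
lever~ 1.031 R 0.1513 heading-90 a: 1.033
scene blue 321 Y [ 96.4 103.8 115.4] Z [31. 52.]
scene pad 103 Y [124.8 125.8 165.6] Z [24. 50.]
scene board 1410 Y [142.3 192.1 244.7] Z [33. 39.]
scene stop 236 Y [247.1 257.2 270.1] Z [41. 49.]
side blue 405 Y [ 94.   97.3 110.9] Z [28. 53.]
side board 803 Y [146.9 190.  245.6] Z [36. 40.]
side stop 121 Y [245.1 252.2 269.7] Z [41. 50.]
```

```bash
python3 -c "
import cv2;p=cv2.imread('pics/scene4.png')[145:265,205:370];cv2.imwrite('pics/s4c.png',cv2.resize(p,None,fx=4,fy=4,interpolation=2))"
```

```text
(no output)
```

View pics/s4c.png

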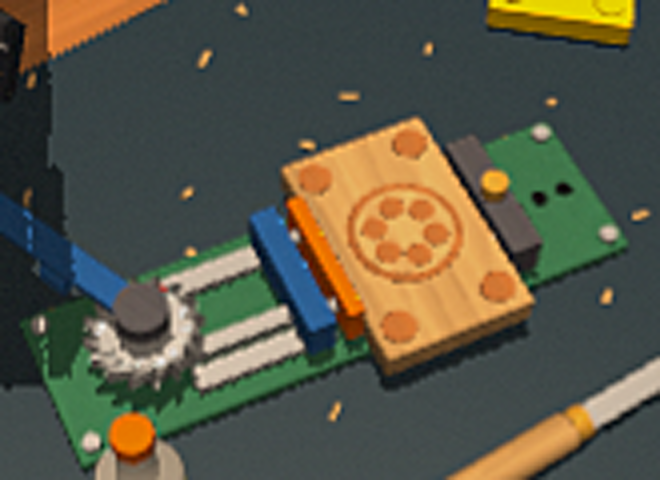

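In the crop, the orange pad (320,265) is close to the blue jaw (290,280) and the board is seated against the dark stop. The jaw has advanced about 15 mm and the pad only about 5 mm, so it is pressed in by roughly 10 mm. I open, lift off and check.

```bash
python3 -m crank '[{"x":0,"y":0,"z":0,"turn":0},{"x":0,"y":0,"z":0,"turn":0},{"x":0,"y":0,"z":0,"turn":0},{"x":0,"y":0,"z":0,"turn":0},{"x":0,"y":0,"z":0,"turn":0}]' 80;python3 -m crank '[{"x":0,"y":0,"z":-3,"turn":0},{"x":0,"y":0,"z":-4,"turn":0},{"x":0,"y":0,"z":-4,"turn":0},{"x":0,"y":0,"z":-4,"turn":0},{"x":0,"y":0,"z":0,"turn":0}]';python3 -m crank '[{"x":0,"y":0,"z":0,"turn":0},{"x":0,"y":0,"z":0,"turn":0},{"x":0,"y":0,"z":0,"turn":0}]'; python3 jaw.py 5
```

```text
time: 8.5
tool_pos: [0.4715, -0.1635, 0.0883]
tool_rot: [0.0, -0.159, 0.987, -0.0]
contact_force: [-0.2, 0.5, 0.3]
gripper_width: 0.799
grasp_force: 0.0
time: 9.0
tool_pos: [0.4746, -0.1652, 0.246]
tool_rot: [0.005, -0.159, 0.987, -0.004]
contact_force: [0.6, -1.1, 0.1]
gripper_width: 0.801
grasp_force: 0.0
time: 9.3
tool_pos: [0.4707, -0.1631, 0.2361]
tool_rot: [-0.001, -0.159, 0.987, 0.001]
contact_force: [0.3, 1.0, 0.1]
gripper_width: 0.8
grasp_force: 0.0
scene blue 320 Y [ 96.5 103.9 115.4] Z [30. 52.]
scene pad 106 Y [124.7 125.8 162.2] Z [22. 49.]
scene board 1420 Y [142.  192.2 244.4] Z [33. 39.]
scene stop 233 Y [246.9 256.9 270.2] Z [40. 49.]
side blue 304 Y [ 94.3  97.1 110.8] Z [28. 53.]
side board 881 Y [147.7 188.7 245.3] Z [35. 41.]
side stop 133 Y [244.7 251.1 268.6] Z [41. 50.]
```

View pics/scene5.png

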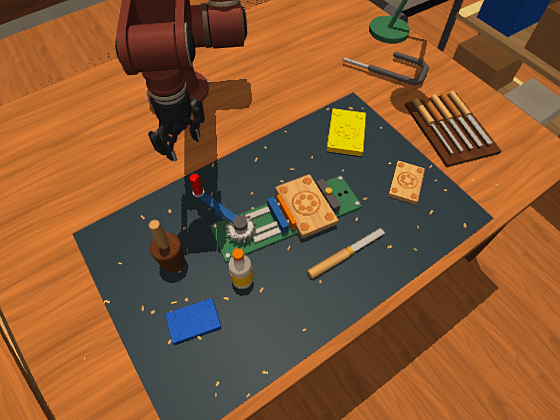

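The gripper is clear above the lever (post at (196,183)). The jaw has held its place, with the board (305,205) against the stop. The mallet (167,250) and the bottle (240,268) are where they were.

```bash
python3 -c "
from plant import manip; print(manip.job_done())"
```

```text
the job is handed in; nothing more can be done
None
```

I handed the job in: the board is against the stop with the pad pressed in by about 10 mm (from the camera images), the lever is released, and the mallet and bottle are where they were; no verdict came back.

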